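# Free the seized vise knob and take the bottle out

## Task

The knob of the bottle vise has seized. Break it loose with a short firm twist anticlockwise (seen from above), then turn it on, regrasping as needed, until the jaws are fully open. Then lift the amber bottle out and stand it upright in the low white tray without dropping or tipping it; leave the jaws open and the other amber bottles where they stand.

Things in the scene. Friction and masses are not known exactly. Their poses are not given: they have to be found in the camera images.
- vise: bottle vise fixed to the bench, base plate 230 x 130 x 14 mm; left or right of the bench's middle, yawed up to 0.4 rad. Origin: centre of the plate's underside, on the bench. +x runs along the plate from knob to bottle: knob axis at x = -62.5 mm, bottle axis at x = +62.5 mm, both y = 0. Between them nothing stands above 44 mm
- vise_stand (a point): spot on the vise plate where the bottle stands (14 mm up). On its +y and -y sides (vise axes) stand the two jaws, 34 mm wide, tops 106 mm above the bench, with lips over the bottle's shoulder 20 mm from its axis when shut, 40 mm when open: it lifts out only when they are open. Its +x and -x sides are free for fingers
- knob_grip (a point): point on the axis of the round black fluted knob, at mid height, 78 mm above the bench. Knob: 52 mm diameter (54 over the flutes), 62 to 94 mm above the bench, vertical axis; any finger yaw will do. Grey housing 80 x 88 mm below it, top at 44 mm
- knob (a joint): knob angle, rad: 0 at the start (jaws shut, seized), grows anticlockwise seen from above, stop at 2.6 (jaws fully open). It sticks hard at 0.1 to 0.2 rad: needs about 0.4 N m there (a grip of 20 N or more on the rim; a light one slips), gives way with a snap, and past 0.6 rad turns freely (0.05 N m) and stays where it is left. Each jaw moves out 7.7 mm per rad
- bottle_mid (a point): centre, half-way up, of the amber bottle in the vise: body 54 mm diameter up to 71 mm from its foot, sloping shoulder, cap 33 mm diameter, 105 mm tall in all (this point is 52.5 mm above its foot), about 0.15 kg, upright and loose once the jaws are open. Grip the body along the vise's x axis
- tray: low square white plastic tray, fixed to the bench on the other side from the vise, 140 x 140 mm outside, 130 mm inside, rim 16 mm high, floor 5 mm thick. Origin: centre of its underside, on the bench; x and y along its sides.
- small_bottle_mid (a point): bystander: centre, half-way up (47.5 mm), of a smaller amber bottle, 48 mm diameter, 95 mm tall, standing at the back between vise and tray; leave it alone
- smallest_bottle_mid (a point): bystander: centre, half-way up (44 mm), of the smallest amber bottle, 43 mm diameter, 88 mm tall, standing on the right; leave it alone

How it is judged:
By the outcome, as a careful person would: the job done as asked, in the order asked, and still so for the second after the job is handed in, with the robot touching nothing.
It also fails if it takes over 59 s, if anything falls off the work surface, if the arm or the gripper's body presses on something with over 40 N, if the wrist force passes 120 N, or if a joint passes its speed limit or range.

## Robot

A 6-joint arm with a two-finger parallel gripper is mounted at the origin on a cart in front of the work surface, level with it; the furniture and walls round the work are solid. World frame = base frame: x ahead of the robot, y to its left, z up, the work surface at z = 0. Lengths are in mm, angles in rad, forces in N, time in s.
With the tool pointing down it reaches from about 300 to 750 mm from the base axis. Payload 8.5 kg.
Tool frame: the origin (TCP) lies between the finger pads; the fingertips stand 22 mm ahead of it and the grasp point (between the pads) lies 3 mm ahead of it; z points along the fingers, y is the line along which they close (so a half turn about z gives the same grasp; the last joint's range is limited). The gripper opens to 85 mm and grips with 20 to 120 N. Pads are 22 mm wide; open, the fingers measure 114 mm over their backs; the gripper's body (76 mm by 85 mm) begins 54 mm behind the grasp point. The pads swing forward as they close: fully open they stand 13 mm farther back than shut.
Start: joints at [1.124, 0.381, 1.297, -0, 1.464, -0.215], TCP at [126.344, 535.274, 253.322] pointing down, gripper open.
Joint ranges: [-3.11, 3.11], [-0.89, 2.33], [0.22, 2.48], [-1.42, 4.56], [0.17, 2.85], [-2.88, 2.88]. Speed limits (rad/s): [2.39, 2.39, 3.14, 3.14, 3.14, 3.14].

## Interface

Orientations are given as a unit quaternion [x, y, z, w].
In Python, from plant import observe, grab_frame, finish_job gives the robot as it stands.
- The arm moves only by the tool servo_tool, never from a script. Its argument "series" is a list of rows, each a list of 6 numbers: the shift along the tool's x, y, z in m, then the turn, a rotation vector about the tool's x, y, z in rad. In form: [[dx, dy, dz, ax, ay, az], ...]. A call has 1 to 10 rows; each row is the pose to reach, as a shift and turn from the pose commanded when the call began, along the tool's axes at that moment; what a row does not reach only later rows make up. A row lasts 1/12 s, in which the tool goes at most 41.7 mm and 7.16 degrees, less where a joint would pass 70% of its speed; a pose out of reach is approached as far as the arm can. A call with a gripper value outside its range is refused whole. "fingers" is the gripper command: -1 is shut, 1 is fully open, values between are in proportion, set as the call begins (left out, the last holds). The fingers move at their own pace and stop on an object; "grip_force" is the grip in N (left out, the last holds). Time passes only in rows, so rows that repeat a pose let the fingers close. It gives the time, the measured TCP pose, the force, the opening and the grip force at its end, in the units of the state.
- observe(): the state, without advancing time (a new reading comes with each control period).
- grab_frame(name): name is "scene" or "top"; returns a dict with "img" (384x512x3 uint8, red, green, blue), "fx", "fy", "cx", "cy" (pixels), "camera_from_world" (4x4, takes a point from world to camera coordinates). Camera axes: x right, y up, looking along -z (the intrinsics and any distortion apply to the point x, -y, -z); pixel columns grow to the right and rows downward; lengths in mm; the calibration is good to about 2 mm. A picture is of the moment at which its call begins. There is no depth.
- finish_job(): hands the job in; it is judged then, once.
The state is a dict: "clock": time; "q": joint angles; "joint_velocities": joint speeds; "joint_torque": joint torques, N m; "tcp_pos": TCP position; "tool_rot": TCP orientation; "wrist_force": force on the tool from outside, world axes, zero at the start; "torque": the same for the moment, N m; "opening": finger opening in mm; "finger_force": force on a finger pad.
Only numpy, scipy, OpenCV 4.12 (cv2) and the standard library are available. Lean on these libraries where they do the work, as an engineer would, in place of code of your own. Each camera call takes 0.05 s, during which the arm holds its last target. There are 200 camera calls.

## Working session

There is one attempt and no reset: what is moved stays moved. The work goes in short steps, Python scripts to look and compute and a tool call to move; the robot and the scene stay as the last step left them, time stands still between calls to the robot, and variables do not carry over. Pictures are saved under pics/ and viewed, at most 10 in all, crops included, and the job is handed in when it is done.

Besides the shell and the picture viewer there is one more tool, called after "Emit:" by a JSON object that holds its "method" and its "body", one argument or row to a line. servo_tool: Moves the arm, as the interface text tells. Its arguments: {"type":"object","properties":{"series":{"type":"array","items":{"type":"array","items":{"type":"number"}}},"fingers":{"type":"number"},"grip_force":{"type":"number"}},"required":["series"]}

```bash
mkdir -p pics; ls
python3 - <<'E'
from plant import *
import cv2,numpy as np
s=observe();print({k:np.round(v,3).tolist() for k,v in s.items()})
for n in("scene","top"):
    f=grab_frame(n);cv2.imwrite(f"pics/{n}0.png",cv2.resize(f["img"][:,:,::-1],None,fx=1.5,fy=1.5,interpolation=cv2.INTER_CUBIC))
    print(n,{k:np.round(v,4).tolist() for k,v in f.items() if k!="img"})
E
```

```text
pics
{'clock': 0.0, 'q': [1.124, 0.381, 1.298, 0.0, 1.464, -0.215], 'joint_velocities': [0.0, -0.001, 0.0, -0.002, 0.001, -0.001], 'joint_torque': [0.001, -44.847, -23.128, -0.0, 0.005, -0.0], 'tcp_pos': [126.23, 535.047, 252.706], 'tool_rot': [0.116, 0.993, -0.001, -0.0], 'wrist_force': [-0.044, 0.465, -0.601], 'torque': [0.032, -0.006, 0.013], 'finger_force': 0.0, 'opening': 85.374}
scene {'fx': 383.3164, 'fy': 383.3164, 'cx': 263.5542, 'cy': 189.5101, 'camera_from_world': [[0.8875, -0.4608, -0.0001, -560.2152], [0.1743, 0.3354, 0.9258, -147.2851], [-0.4266, -0.8217, 0.3779, -980.2623], [0.0, 0.0, 0.0, 1.0]]}
top {'fx': 430.4726, 'fy': 430.4726, 'cx': 257.3279, 'cy': 190.0511, 'camera_from_world': [[-0.0269, -0.9996, -0.0001, -103.2611], [0.9804, -0.0264, 0.1951, -589.4382], [-0.1951, 0.0051, 0.9808, -1075.4424], [0.0, 0.0, 0.0, 1.0]]}
```

View pics/scene0.png

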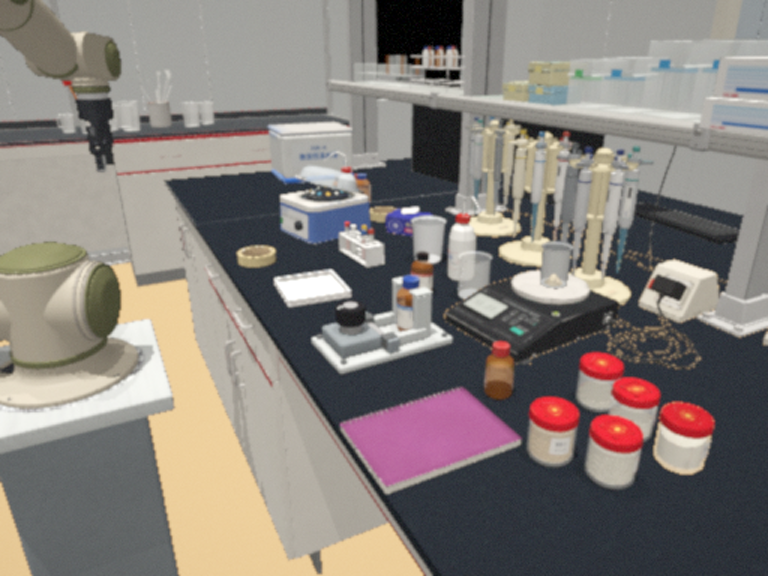

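View pics/top0.png

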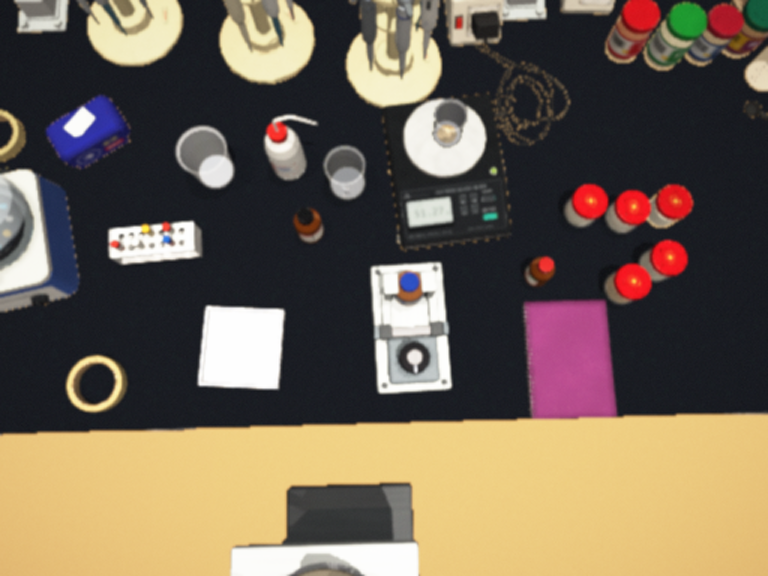

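The top view shows the vise plate at about (372..451, 262..393), knob (414,357), blue cap (410,283), tray (199..285, 306..388), small bottle (308,222) and smallest (541,268). Next I'll enlarge the vise and tray.

```bash
cat > h.py <<'E'
import numpy as np,cv2
from plant import *
def ray(f,u,v,z):
    M=np.array(f["camera_from_world"]);R,t=M[:3,:3],M[:3,3]
    c=-R.T@t;d=R.T@np.array([(u-f["cx"])/f["fx"],-(v-f["cy"])/f["fy"],-1]);return (c+d*(z-c[2])/d[2])
def proj(f,p):
    p=np.array(f["camera_from_world"])@np.r_[p,1];return np.array([f["cx"]+f["fx"]*p[0]/-p[2],f["cy"]-f["fy"]*p[1]/-p[2]])
def crop(f,x0,y0,w,h,s,name):
    cv2.imwrite(name,cv2.resize(f["img"][y0:y0+h,x0:x0+w,::-1],None,fx=s,fy=s,interpolation=cv2.INTER_CUBIC))
E
python3 - <<'E'
from h import *
f=grab_frame("top");crop(f,125,165,190,105,4,"pics/t1.png")
E
```

```text
(no output)
```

View pics/t1.png

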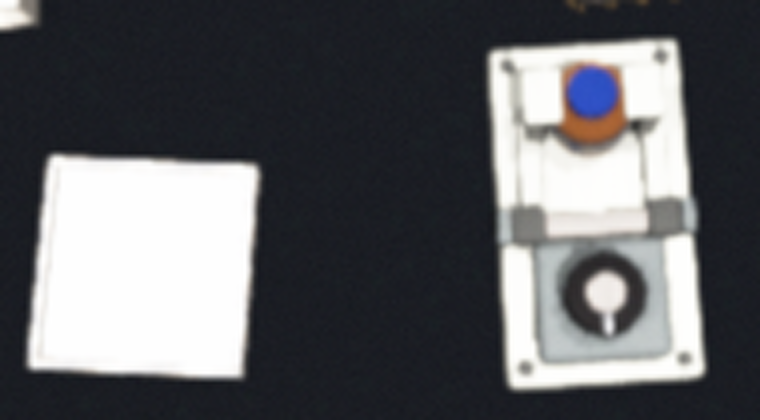

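The crop shows plate corners (489,48),(679,39),(705,378),(509,389), knob (604,294), cap (592,91), and tray corners (48,155),(259,164),(244,378),(28,369).

Run:
```python
from h import *
f=grab_frame("top")
m=lambda p,z:ray(f,(p[0]+.5)/4-.5+125,(p[1]+.5)/4-.5+165,z)[:2]
V=np.array([m(p,14) for p in[(489,48),(679,39),(705,378),(509,389)]])
print("plate",V.round(1).tolist(),V.mean(0).round(1),[np.linalg.norm(V[i]-V[i-1]).round(1) for i in range(4)])
k=m((604,294),94);c=m((592,91),119);print("knob",k,"cap",c,"dist",np.linalg.norm(c-k),"yaw",np.arctan2(*(c-k)[::-1]), "mid",(c+k)/2)
a=V[0]+V[1]-V[2]-V[3];print("plate yaw",np.arctan2(a[1],a[0]))
T=np.array([m(p,16) for p in[(48,155),(259,164),(244,378),(28,369)]])
a=T[0]+T[1]-T[2]-T[3];print("tray",T.mean(0),[np.linalg.norm(T[i]-T[i-1]).round(1) for i in range(4)],np.arctan2(a[1],a[0]))
u=lambda u,v,z:ray(f,(u+.5)/1.5-.5,(v+.5)/1.5-.5,z).round(0)
print("small",u(306,216,95),"smallest",u(545,264,88))
```

```text
plate [[633.7, -91.5], [636.5, -222.6], [405.3, -229.8], [401.6, -99.6]] [ 519.3 -160.9] [np.float64(232.2), np.float64(131.1), np.float64(231.3), np.float64(130.2)]
knob [ 455.94254514 -161.18052226] cap [ 580.10414432 -157.02632477] dist 124.23107529400146 yaw 0.03344551319075711 mid [ 518.02334473 -159.10342352]
plate yaw 0.03296997370243107
tray [490.03347183 142.46702501] [np.float64(143.8), np.float64(143.6), np.float64(143.5), np.float64(143.5)] -0.0648137253947633
small [705.  17.  95.] smallest [ 611. -393.   88.]
```

Measurements agree with the given sizes (knob–bottle 124 mm against 125, yaw 0.033 from both methods). The plan is to grasp the knob with the closing-line yaw ψ ≈ -2.65, so one grasp covers the full 2.6 rad. I'll write a helper for the move numbers.

```bash
cat > go.py <<'E'
import sys
from h import *
from scipy.spatial.transform import Rotation as Ro
s=observe();R=Ro.from_quat(s["tool_rot"]);M=R.as_matrix()
x,y,z,psi=map(float,sys.argv[1:5])
T=np.array([[np.sin(psi),np.cos(psi),0],[-np.cos(psi),np.sin(psi),0],[0,0,-1]]).T
T=np.column_stack([[np.sin(psi),-np.cos(psi),0],[np.cos(psi),np.sin(psi),0],[0,0,-1]])
d=M.T@(np.array([x,y,z])-s["tcp_pos"])/1000
print("t",s["clock"],"psi",np.arctan2(M[1,1],M[0,1]).round(3),"q",np.round(s["q"],2),"row",d.round(4),(R.inv()*Ro.from_matrix(T)).as_rotvec().round(4))
E
python3 go.py 420 130 235 0.14
```

```text
Traceback (most recent call last):
  File "go.py", line 9, in <module>
    print("t",s["clock"],"psi",np.arctan2(M[1,1],M[0,1]).round(3),"q",np.round(s["q"],2),"row",d.round(4),(R.inv()*Ro.from_matrix(T)).as_rotvec().round(4))
                                                                                                                   ~~~~~~~~~~~~~~^^^
  File "scipy/spatial/transform/_rotation.pyx", line 1143, in scipy.spatial.transform._rotation.Rotation.from_matrix
ValueError: Non-positive determinant (left-handed or null coordinate frame) in rotation matrix 0: [[ 0.13954311  0.990216    0.        ]
 [-0.990216    0.13954311  0.        ]
 [ 0.          0.         -1.        ]].
```

```bash
sed -i '/^T=np.array/d; s/\[np.sin(psi),-np.cos(psi),0\]/[-np.sin(psi),np.cos(psi),0]/' go.py; python3 go.py 420 130 235 0.14
```

```text
t 0.2 psi 1.339 q [ 1.12  0.38  1.3   0.    1.46 -0.22] row [-0.3789 -0.3268  0.0181] [-8.000e-04  3.000e-04  1.199e+00]
```

Emit:
{"method": "servo_tool", "body": {
  "series": [
    [-0.379, -0.327, 0.018, 0, 0, 1.2],
    [-0.379, -0.327, 0.018, 0, 0, 1.2],
    [-0.379, -0.327, 0.018, 0, 0, 1.2],
    [-0.379, -0.327, 0.018, 0, 0, 1.2],
    [-0.379, -0.327, 0.018, 0, 0, 1.2],
    [-0.379, -0.327, 0.018, 0, 0, 1.2],
    [-0.379, -0.327, 0.018, 0, 0, 1.2],
    [-0.379, -0.327, 0.018, 0, 0, 1.2],
    [-0.379, -0.327, 0.018, 0, 0, 1.2],
    [-0.379, -0.327, 0.018, 0, 0, 1.2]
  ],
  "fingers": 1,
  "grip_force": 60
}}

```text
clock: 1.03
tcp_pos: [371.4, 196.2, 238.4]
tool_rot: [0.659, 0.752, 0.0, 0.0]
wrist_force: [1.5, 1.1, -0.4]
opening: 85.5
finger_force: 0.0
```

```bash
python3 go.py 456 -162 200 -1.0
```

```text
t 1.0333 psi 0.133 q [0.2  0.17 1.65 0.   1.32 0.07] row [-0.3663  0.0365  0.0384] [ 3.0000e-04 -2.0000e-04  1.1326e+00]
```

Emit:
{"method": "servo_tool", "body": {
  "series": [
    [-0.366, 0.036, 0.038, 0, 0, 1.2],
    [-0.366, 0.036, 0.038, 0, 0, 1.2],
    [-0.366, 0.036, 0.038, 0, 0, 1.2],
    [-0.366, 0.036, 0.038, 0, 0, 1.2],
    [-0.366, 0.036, 0.038, 0, 0, 1.2],
    [-0.366, 0.036, 0.038, 0, 0, 1.2],
    [-0.366, 0.036, 0.038, 0, 0, 1.2],
    [-0.366, 0.036, 0.038, 0, 0, 1.2],
    [-0.366, 0.036, 0.038, 0, 0, 1.2],
    [-0.366, 0.036, 0.038, 0, 0, 1.2]
  ]
}}

```text
clock: 1.87
tcp_pos: [458.0, -165.0, 199.3]
tool_rot: [0.969, 0.247, -0.0, 0.001]
wrist_force: [-1.2, -0.3, 0.4]
opening: 85.3
finger_force: 0.0
```

```bash
python3 go.py 456 -162 150 -2.26
```

```text
t 1.8667 psi -1.072 q [-0.59  0.32  1.56 -0.    1.26  0.48] row [-0.0003 -0.0036  0.0493] [ 1.3000e-03 -1.0000e-04  1.1878e+00]
```

Emit:
{"method": "servo_tool", "body": {
  "series": [
    [0, -0.003, 0.045, 0, 0, 1.2],
    [0, -0.003, 0.045, 0, 0, 1.2],
    [0, -0.003, 0.045, 0, 0, 1.2],
    [0, -0.003, 0.045, 0, 0, 1.2],
    [0, -0.003, 0.045, 0, 0, 1.2],
    [0, -0.003, 0.045, 0, 0, 1.2],
    [0, -0.003, 0.045, 0, 0, 1.2],
    [0, -0.003, 0.045, 0, 0, 1.2],
    [0, -0.003, 0.045, 0, 0, 1.2],
    [0, -0.003, 0.045, 0, 0, 1.2]
  ]
}}

```text
clock: 2.7
tcp_pos: [455.5, -156.7, 155.3]
tool_rot: [0.94, -0.341, -0.0, -0.0]
wrist_force: [-0.4, 0.7, 0.1]
opening: 85.7
finger_force: 0.0
```

```bash
python3 go.py 456 -162 83 -2.65
```

```text
t 2.7 psi -2.267 q [-0.58  0.37  1.64  0.    1.14  1.69] row [0.0037 0.0037 0.0723] [1.000e-04 2.000e-04 3.826e-01]
```

Emit:
{"method": "servo_tool", "body": {
  "series": [
    [0.004, 0.004, 0.02, 0, 0, 0.12],
    [0.004, 0.004, 0.025, 0, 0, 0.24],
    [0.004, 0.004, 0.03, 0, 0, 0.36],
    [0.004, 0.004, 0.03, 0, 0, 0.38],
    [0.004, 0.004, 0.03, 0, 0, 0.38],
    [0.004, 0.004, 0.03, 0, 0, 0.38]
  ]
}}

```text
clock: 3.2
tcp_pos: [456.2, -162.4, 125.7]
tool_rot: [0.861, -0.508, 0.0, 0.0]
wrist_force: [-0.1, -0.1, 0.3]
opening: 85.4
finger_force: 0.0
```

```bash
python3 go.py 456 -162 83 -2.65; python3 -c "
from h import *
f=grab_frame('scene');crop(f,190,150,150,110,5,'pics/s1.png')
print(observe()['tcp_pos'])"
```

```text
t 3.2 psi -2.638 q [-0.59  0.41  1.67 -0.    1.06  2.05] row [-0.0005  0.      0.0427] [-0.0002 -0.0004  0.0124]
[ 456.27603293 -162.45334226  125.73782002]
```

View pics/s1.png

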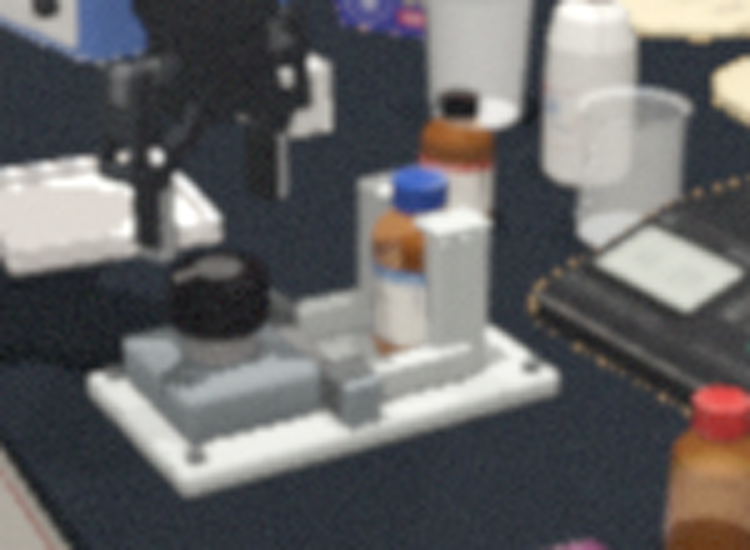

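The fingers, at (155,230) and (268,180) in the crop, straddle the knob at (219,292). I'll descend and grip.

Emit:
{"method": "servo_tool", "body": {
  "series": [
    [0, 0, 0.02, 0, 0, 0],
    [0, 0, 0.035, 0, 0, 0],
    [0, 0, 0.044, 0, 0, 0],
    [0, 0, 0.044, 0, 0, 0],
    [0, 0, 0.044, 0, 0, 0]
  ]
}}

```text
clock: 3.67
tcp_pos: [456.3, -162.4, 81.6]
tool_rot: [0.86, -0.51, -0.0, -0.0]
wrist_force: [-0.8, 0.8, -0.7]
opening: 85.7
finger_force: 0.0
```

Emit:
{"method": "servo_tool", "body": {
  "series": [
    [0, 0, 0, 0, 0, 0],
    [0, 0, 0, 0, 0, 0],
    [0, 0, 0, 0, 0, 0],
    [0, 0, 0, 0, 0, 0],
    [0, 0, 0, 0, 0, 0],
    [0, 0, 0, 0, 0, 0],
    [0, 0, 0, 0, 0, 0],
    [0, 0, 0, 0, 0, 0],
    [0, 0, 0, 0, 0, 0],
    [0, 0, 0, 0, 0, 0]
  ],
  "fingers": -1,
  "grip_force": 60
}}

```text
clock: 4.5
tcp_pos: [458.1, -161.8, 83.0]
tool_rot: [0.86, -0.51, 0.003, -0.001]
wrist_force: [7.2, 9.0, 9.2]
opening: 50.7
finger_force: 61.0
```

```bash
python3 go.py 456 -162 83 -2.65; python3 -c "
from h import *
s=observe();print(s['wrist_force'],s['torque'],s['opening'])"
```

```text
t 4.5 psi -2.641 q [-0.59  0.48  1.72  0.    0.94  2.05] row [-0.0008  0.0019 -0.    ] [-0.0049 -0.003   0.0092]
[7.23526089 9.0309679  9.2307785 ] [ 1.45935522 -1.19937611  0.22461377] 50.704221737591496
```

Gripped at 61 N. The tool was pushed about 2 mm in +x, so I'll relax by that amount and do the short firm twist anticlockwise (negative az).

Emit:
{"method": "servo_tool", "body": {
  "series": [
    [0, -0.003, 0, 0, 0, 0],
    [0, -0.003, 0, 0, 0, -0.1],
    [0, -0.003, 0, 0, 0, -0.2],
    [0, -0.003, 0, 0, 0, -0.3],
    [0, -0.003, 0, 0, 0, -0.4],
    [0, -0.003, 0, 0, 0, -0.4],
    [0, -0.003, 0, 0, 0, -0.4]
  ]
}}

```text
clock: 5.08
tcp_pos: [458.4, -161.6, 82.9]
tool_rot: [0.945, -0.328, 0.0, 0.001]
wrist_force: [-8.5, -3.1, 14.2]
opening: 50.3
finger_force: 61.8
```

```bash
python3 go.py 458 -162 83 -2.65; python3 -c "
from h import *
s=observe();print(s['wrist_force'],s['torque'],s['opening'])
f=grab_frame('top');crop(f,235,170,80,100,6,'pics/t2.png')"
```

```text
t 5.0833 psi -2.24 q [-0.58  0.48  1.72 -0.    0.95  1.66] row [-0.0001  0.0006 -0.0001] [ 0.0011 -0.0016  0.4101]
[-8.49559885 -3.13223835 14.18370444] [-0.19536152  1.10960129  0.09077172] 50.26998767254132
```

View pics/t2.png

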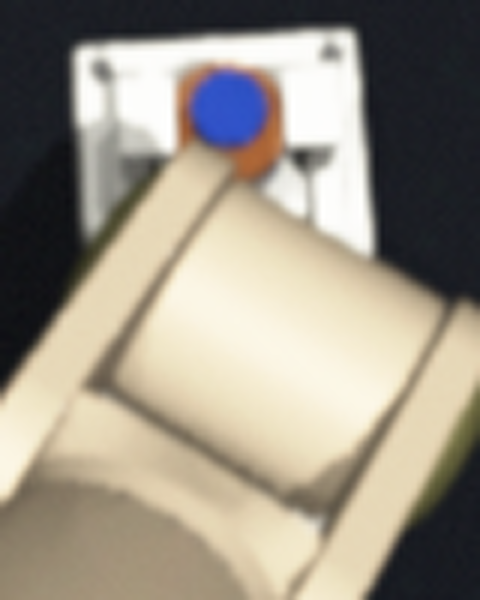

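The arm hides the knob, but the jaws flanking the cap (228,110) show. The yaw followed and the torque dropped to 0.09 N m, so it broke loose. I'll turn on.

Emit:
{"method": "servo_tool", "body": {
  "series": [
    [0, 0.0015, 0, 0, 0, -0.12],
    [0, 0.0015, 0, 0, 0, -0.24],
    [0, 0.0015, 0, 0, 0, -0.36],
    [0, 0.0015, 0, 0, 0, -0.48],
    [0, 0.0015, 0, 0, 0, -0.6],
    [0, 0.0015, 0, 0, 0, -0.72],
    [0, 0.0015, 0, 0, 0, -0.84],
    [0, 0.0015, 0, 0, 0, -0.96],
    [0, 0.0015, 0, 0, 0, -1.08],
    [0, 0.0015, 0, 0, 0, -1.2]
  ]
}}

```text
clock: 5.97
tcp_pos: [458.2, -161.8, 82.9]
tool_rot: [0.964, 0.265, 0.001, 0.0]
wrist_force: [-1.9, 4.1, 13.7]
opening: 50.5
finger_force: 62.0
```

```bash
python3 go.py 458 -162 83 0; python3 -c "
from h import *
s=observe();print(s['wrist_force'],s['torque'],s['opening'])"
```

```text
t 5.9667 psi -1.035 q [-0.58  0.48  1.72  0.    0.94  0.45] row [-0.0002  0.     -0.0001] [ 1.7000e-03 -8.0000e-04 -1.0351e+00]
[-1.92309957  4.0766779  13.72508134] [ 0.97253837  0.54121373 -0.08085071] 50.49190530456122
```

Emit:
{"method": "servo_tool", "body": {
  "series": [
    [0, 0, 0, 0, 0, -0.12],
    [0, 0, 0, 0, 0, -0.24],
    [0, 0, 0, 0, 0, -0.36],
    [0, 0, 0, 0, 0, -0.48],
    [0, 0, 0, 0, 0, -0.6],
    [0, 0, 0, 0, 0, -0.72],
    [0, 0, 0, 0, 0, -0.84],
    [0, 0, 0, 0, 0, -0.94],
    [0, 0, 0, 0, 0, -0.98],
    [0, 0, 0, 0, 0, -1.02]
  ]
}}

```text
clock: 6.8
tcp_pos: [458.3, -162.2, 82.9]
tool_rot: [0.714, 0.7, 0.0, 0.001]
wrist_force: [-2.2, -12.3, 3.6]
opening: 50.5
finger_force: 61.7
```

Emit:
{"method": "servo_tool", "body": {
  "series": [
    [0, 0, 0, 0, 0, -0.03],
    [0, 0, 0, 0, 0, -0.06],
    [0, 0, 0, 0, 0, -0.06]
  ]
}}

```text
clock: 7.05
tcp_pos: [458.4, -162.6, 82.8]
tool_rot: [0.694, 0.72, 0.001, 0.001]
wrist_force: [-2.0, 0.3, 10.6]
opening: 51.1
finger_force: 62.6
```

```bash
python3 go.py 458 -162 83 0; python3 -c "
from h import *
s=observe();print(s['wrist_force'],s['torque'],s['opening'])
f=grab_frame('scene');crop(f,190,150,150,110,5,'pics/s2.png')"
```

```text
t 7.05 psi 0.037 q [-0.59  0.48  1.72  0.    0.94 -0.62] row [ 0.0006 -0.0004 -0.0002] [0.0027 0.001  0.0374]
[-2.04202824  0.25691555 10.61203085] [ 0.04854401  0.37849469 -1.21989213] 51.06315999186246
```

View pics/s2.png

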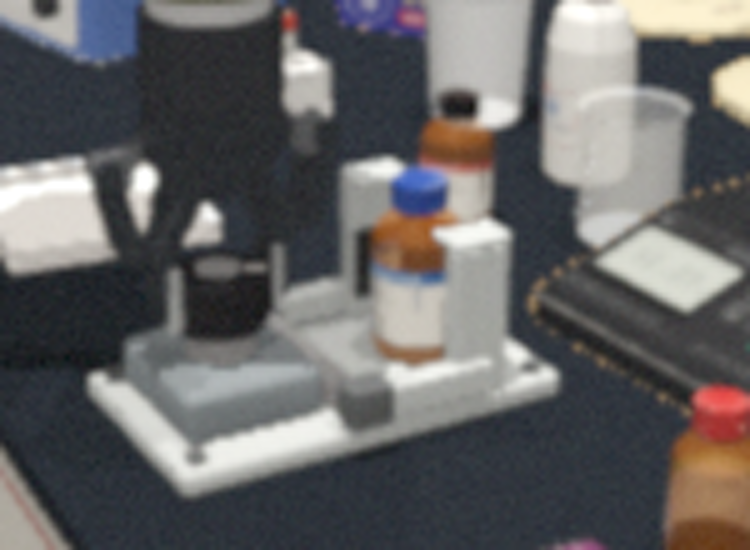

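Jaws are visibly open, and 1.2 N m at the stop confirms it. I'll release and rise.

Emit:
{"method": "servo_tool", "body": {
  "series": [
    [0, 0, 0, 0, 0, 0],
    [0, 0, 0, 0, 0, 0],
    [0, 0, 0, 0, 0, 0],
    [0, 0, 0, 0, 0, 0],
    [0, 0, 0, 0, 0, 0],
    [0, 0, -0.03, 0, 0, 0],
    [0, 0, -0.06, 0, 0, 0],
    [0, 0, -0.09, 0, 0, 0],
    [0, 0, -0.09, 0, 0, 0],
    [0, 0, -0.09, 0, 0, 0]
  ],
  "fingers": 1
}}

```text
clock: 7.93
tcp_pos: [458.2, -162.3, 172.4]
tool_rot: [0.693, 0.721, 0.0, 0.002]
wrist_force: [0.1, -0.3, -0.5]
opening: 85.3
finger_force: 0.0
```

```bash
python3 go.py 581.5 -158 173 0.033
```

```text
t 7.9333 psi 0.039 q [-0.58  0.35  1.6  -0.    1.18 -0.62] row [-0.0005  0.1234 -0.0002] [0.0025 0.0018 0.0062]
```

Emit:
{"method": "servo_tool", "body": {
  "series": [
    [0, 0.03, 0, 0, 0, 0.006],
    [0, 0.06, 0, 0, 0, 0.006],
    [0, 0.09, 0, 0, 0, 0.006],
    [-0.0005, 0.115, 0, 0.0025, 0.002, 0.006],
    [-0.0005, 0.1235, 0, 0.0025, 0.002, 0.006],
    [-0.0005, 0.1235, 0, 0.0025, 0.002, 0.006],
    [-0.0005, 0.1235, 0, 0.0025, 0.002, 0.006],
    [-0.0005, 0.1235, 0, 0.0025, 0.002, 0.006]
  ]
}}

```text
clock: 8.6
tcp_pos: [580.0, -157.8, 170.8]
tool_rot: [0.695, 0.719, -0.001, -0.002]
wrist_force: [0.7, -0.2, 0.2]
opening: 85.4
finger_force: 0.0
```

```bash
python3 go.py 581.5 -158 75 0.033;python3 -c "
from h import *
f=grab_frame('scene');crop(f,190,120,150,120,5,'pics/s3.png')"
```

```text
t 8.6 psi 0.033 q [-0.46  0.54  1.28  0.    1.33 -0.5 ] row [-0.0006  0.0019  0.0958] [-0.0041 -0.0027 -0.0004]
```

View pics/s3.png

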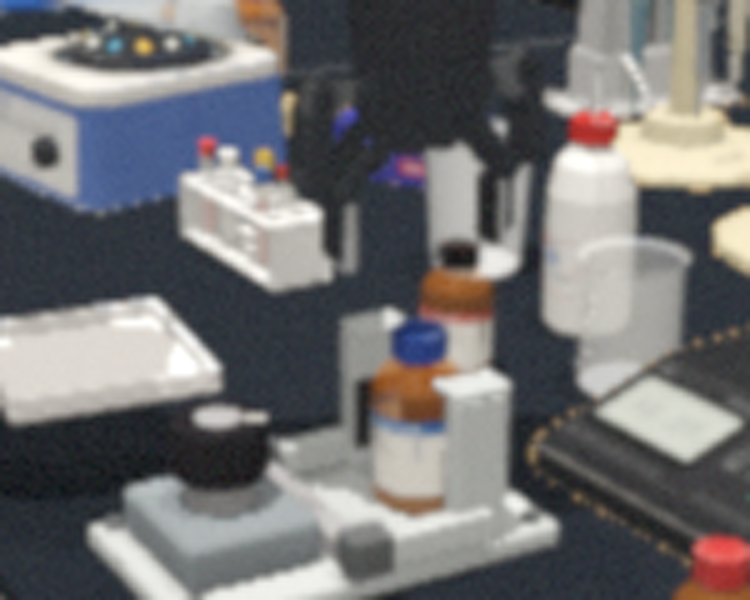

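The gripper (fingers at (345,240) and (495,205)) is centred over the bottle (cap at (420,340)). I'll descend and grip.

Emit:
{"method": "servo_tool", "body": {
  "series": [
    [-0.0005, 0.002, 0.025, -0.004, -0.0025, 0],
    [-0.0005, 0.002, 0.05, -0.004, -0.0025, 0],
    [-0.0005, 0.002, 0.07, -0.004, -0.0025, 0],
    [-0.0005, 0.002, 0.085, -0.004, -0.0025, 0],
    [-0.0005, 0.002, 0.095, -0.004, -0.0025, 0],
    [-0.0005, 0.002, 0.096, -0.004, -0.0025, 0],
    [-0.0005, 0.002, 0.096, -0.004, -0.0025, 0],
    [-0.0005, 0.002, 0.096, -0.004, -0.0025, 0]
  ]
}}

```text
clock: 9.32
tcp_pos: [583.3, -158.4, 76.5]
tool_rot: [0.695, 0.719, 0.001, 0.002]
wrist_force: [0.4, -0.5, 0.5]
opening: 85.6
finger_force: 0.0
```

Emit:
{"method": "servo_tool", "body": {
  "series": [
    [0, 0, 0, 0, 0, 0],
    [0, 0, 0, 0, 0, 0],
    [0, 0, 0, 0, 0, 0],
    [0, 0, 0, 0, 0, 0],
    [0, 0, 0, 0, 0, 0],
    [0, 0, 0, 0, 0, 0],
    [0, 0, 0, 0, 0, 0],
    [0, 0, 0, 0, 0, 0],
    [0, 0, 0, 0, 0, 0],
    [0, 0, 0, 0, 0, 0]
  ],
  "fingers": -1,
  "grip_force": 25
}}

```text
clock: 10.15
tcp_pos: [583.3, -158.2, 76.2]
tool_rot: [0.695, 0.719, 0.0, 0.001]
wrist_force: [-1.8, -0.3, 5.6]
opening: 53.2
finger_force: 25.9
```

```bash
python3 go.py 581.5 -158 195 0.033
```

```text
t 10.15 psi 0.033 q [-0.46  0.65  1.38  0.    1.11 -0.49] row [ 1.000e-04 -1.500e-03 -1.188e-01] [0.0025 0.0012 0.0001]
```

Emit:
{"method": "servo_tool", "body": {
  "series": [
    [0, 0, -0.005, 0, 0, 0],
    [0, 0, -0.015, 0, 0, 0],
    [0, 0, -0.03, 0, 0, 0],
    [0, 0, -0.048, 0, 0, 0],
    [0, 0, -0.066, 0, 0, 0],
    [0, 0, -0.084, 0, 0, 0],
    [0, 0, -0.1, 0, 0, 0],
    [0, 0, -0.112, 0, 0, 0],
    [0, 0, -0.12, 0, 0, 0],
    [0, 0, -0.12, 0, 0, 0]
  ],
  "grip_force": 35
}}

```text
clock: 10.98
tcp_pos: [583.3, -158.1, 197.3]
tool_rot: [0.695, 0.719, 0.001, 0.002]
wrist_force: [0.8, 0.0, -1.5]
opening: 52.9
finger_force: 37.2
```

```bash
python3 go.py 490 142.5 195 0.033;python3 -c "
from h import *
s=observe();print(s['opening'],s['wrist_force'])
f=grab_frame('scene');crop(f,190,100,150,120,5,'pics/s4.png')"
```

```text
t 10.9833 psi 0.033 q [-0.46  0.52  1.24  0.    1.39 -0.49] row [ 0.3036 -0.0833  0.0014] [0.0043 0.002  0.0001]
52.89280316155906 [ 0.83773255  0.04300116 -1.46486769]
```

View pics/s4.png

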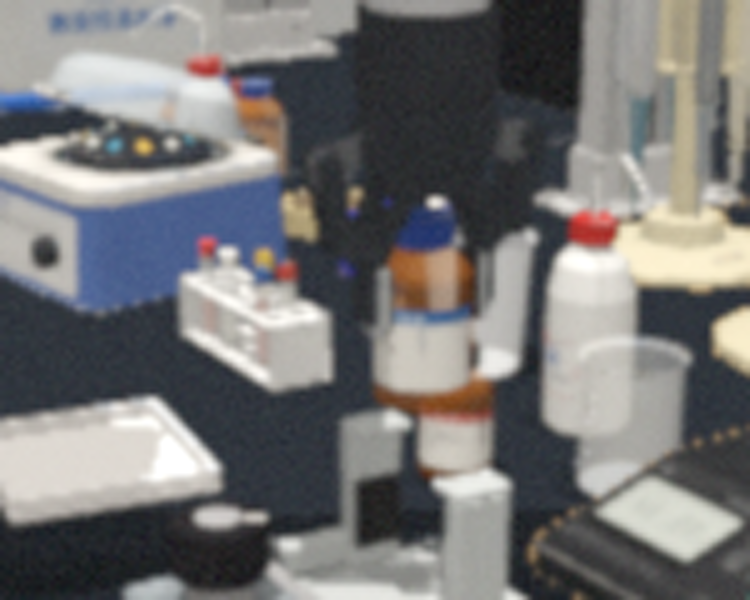

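The bottle is held upright at (428,310), clear of the open jaws. I'll carry it to the tray.

Emit:
{"method": "servo_tool", "body": {
  "series": [
    [0.008, -0.002, 0, 0, 0, 0],
    [0.028, -0.008, 0, 0, 0, 0],
    [0.056, -0.015, 0, 0, 0, 0],
    [0.09, -0.025, 0, 0, 0, 0],
    [0.124, -0.034, 0, 0, 0, 0],
    [0.158, -0.043, 0, 0, 0, 0],
    [0.192, -0.053, 0, 0, 0, 0],
    [0.226, -0.062, 0, 0, 0, 0],
    [0.254, -0.07, 0, 0, 0, 0],
    [0.276, -0.076, 0, 0, 0, 0]
  ]
}}

```text
clock: 11.87
tcp_pos: [495.8, 117.8, 194.3]
tool_rot: [0.695, 0.719, -0.0, -0.0]
wrist_force: [0.2, 0.1, -1.4]
opening: 52.8
finger_force: 37.2
```

Emit:
{"method": "servo_tool", "body": {
  "series": [
    [0.014, -0.004, 0, 0, 0, 0],
    [0.022, -0.006, 0, 0, 0, 0],
    [0.026, -0.007, 0, 0, 0, 0],
    [0.027, -0.007, 0, 0, 0, 0],
    [0.027, -0.007, 0, 0, 0, 0],
    [0.027, -0.007, 0, 0, 0, 0]
  ]
}}

```text
clock: 12.37
tcp_pos: [490.2, 141.4, 194.9]
tool_rot: [0.696, 0.718, 0.0, 0.001]
wrist_force: [-0.3, -1.0, -2.5]
opening: 52.8
finger_force: 37.2
```

```bash
python3 go.py 490 142.5 70 0.033;python3 -c "
from h import *
s=observe();print(s['opening'],s['wrist_force'],s['tool_rot'])"
```

```text
t 12.3667 psi 0.032 q [ 0.05  0.36  1.51 -0.    1.27  0.02] row [ 0.0012 -0.0003  0.1249] [ 0.0012  0.0007 -0.0009]
52.84534469852309 [-0.30784043 -1.03799551 -2.52453756] [6.95680982e-01 7.18350516e-01 2.04353931e-04 6.82736143e-04]
```

Emit:
{"method": "servo_tool", "body": {
  "series": [
    [0.001, 0, 0.008, 0.001, 0, 0],
    [0.001, 0, 0.024, 0.001, 0, 0],
    [0.001, 0, 0.044, 0.001, 0, 0],
    [0.001, 0, 0.064, 0.001, 0, 0],
    [0.001, 0, 0.084, 0.001, 0, 0],
    [0.001, 0, 0.1, 0.001, 0, 0],
    [0.001, 0, 0.112, 0.001, 0, 0],
    [0.001, 0, 0.12, 0.001, 0, 0],
    [0.001, 0, 0.122, 0.001, 0, 0],
    [0.001, 0, 0.122, 0.001, 0, 0]
  ]
}}

```text
clock: 13.2
tcp_pos: [490.0, 142.8, 72.7]
tool_rot: [0.696, 0.719, -0.0, 0.0]
wrist_force: [-0.3, -0.6, -2.2]
opening: 52.8
finger_force: 37.2
```

Emit:
{"method": "servo_tool", "body": {
  "series": [
    [0, 0, 0.001, 0, 0, 0],
    [0, 0, 0.002, 0, 0, 0],
    [0, 0, 0.003, 0, 0, 0],
    [0, 0, 0.0035, 0, 0, 0],
    [0, 0, 0.0035, 0, 0, 0],
    [0, 0, 0.0035, 0, 0, 0]
  ]
}}

```text
clock: 13.7
tcp_pos: [490.1, 143.1, 69.7]
tool_rot: [0.695, 0.719, 0.0, 0.0]
wrist_force: [0.5, -0.3, -2.8]
opening: 52.9
finger_force: 37.2
```

```bash
python3 go.py 490 142.5 67 0.033;python3 -c "
from h import *
s=observe();print(s['opening'],s['wrist_force'])"
```

```text
t 13.7 psi 0.033 q [ 0.05  0.53  1.66 -0.    0.95  0.02] row [-0.0006 -0.0001  0.0027] [0.0007 0.0005 0.0001]
52.89763142453434 [ 0.52009269 -0.34972802 -2.81757437]
```

Emit:
{"method": "servo_tool", "body": {
  "series": [
    [0, 0, 0.0005, 0, 0, 0],
    [0, 0, 0.001, 0, 0, 0],
    [0, 0, 0.0015, 0, 0, 0],
    [0, 0, 0.002, 0, 0, 0],
    [0, 0, 0.002, 0, 0, 0],
    [0, 0, 0.002, 0, 0, 0]
  ]
}}

```text
clock: 14.2
tcp_pos: [490.0, 143.0, 67.5]
tool_rot: [0.695, 0.719, -0.0, 0.0]
wrist_force: [0.1, 0.2, -1.9]
opening: 52.9
finger_force: 37.2
```

```bash
python3 go.py 490 142.5 67 0.033;python3 -c "
from h import *
s=observe();print(s['opening'],s['wrist_force'])"
```

```text
t 14.2 psi 0.033 q [ 0.05  0.53  1.66 -0.    0.94  0.02] row [-0.0005 -0.      0.0005] [0.0004 0.0005 0.    ]
52.92022716314326 [ 0.06919951  0.19753217 -1.89563574]
```

Emit:
{"method": "servo_tool", "body": {
  "series": [
    [0, 0, 0.0005, 0, 0, 0],
    [0, 0, 0.001, 0, 0, 0],
    [0, 0, 0.001, 0, 0, 0],
    [0, 0, 0.001, 0, 0, 0]
  ]
}}

```text
clock: 14.53
tcp_pos: [490.1, 143.0, 67.2]
tool_rot: [0.695, 0.719, 0.0, 0.001]
wrist_force: [-3.1, 0.1, 6.3]
opening: 52.5
finger_force: 38.0
```

Emit:
{"method": "servo_tool", "body": {
  "series": [
    [0, 0, 0.0005, 0, 0, 0],
    [0, 0, 0.001, 0, 0, 0],
    [0, 0, 0.001, 0, 0, 0],
    [0, 0, 0.001, 0, 0, 0]
  ]
}}

```text
clock: 14.87
tcp_pos: [490.1, 143.1, 67.2]
tool_rot: [0.695, 0.719, 0.0, 0.001]
wrist_force: [-5.6, -0.9, 16.7]
opening: 53.0
finger_force: 39.0
```

It is on the tray floor. I'll ease off the press, release, then rise.

Emit:
{"method": "servo_tool", "body": {
  "series": [
    [0, 0, -0.001, 0, 0, 0],
    [0, 0, -0.001, 0, 0, 0],
    [0, 0, -0.001, 0, 0, 0]
  ],
  "grip_force": 20
}}

```text
clock: 15.12
tcp_pos: [490.2, 143.0, 67.2]
tool_rot: [0.695, 0.719, 0.0, 0.001]
wrist_force: [-2.2, -0.6, 8.3]
opening: 53.1
finger_force: 38.2
```

Emit:
{"method": "servo_tool", "body": {
  "series": [
    [0, 0, 0, 0, 0, 0],
    [0, 0, 0, 0, 0, 0],
    [0, 0, 0, 0, 0, 0],
    [0, 0, 0, 0, 0, 0],
    [0, 0, 0, 0, 0, 0],
    [0, 0, 0, 0, 0, 0],
    [0, 0, 0, 0, 0, 0],
    [0, 0, 0, 0, 0, 0]
  ],
  "fingers": 1
}}

```text
clock: 15.78
tcp_pos: [490.1, 143.0, 66.5]
tool_rot: [0.695, 0.719, -0.0, 0.0]
wrist_force: [0.4, 1.8, 0.2]
opening: 85.3
finger_force: 0.0
```

Emit:
{"method": "servo_tool", "body": {
  "series": [
    [0, 0, -0.005, 0, 0, 0],
    [0, 0, -0.02, 0, 0, 0],
    [0, 0, -0.04, 0, 0, 0],
    [0, 0, -0.065, 0, 0, 0],
    [0, 0, -0.09, 0, 0, 0],
    [0, 0, -0.115, 0, 0, 0],
    [0, 0, -0.14, 0, 0, 0],
    [0, 0, -0.16, 0, 0, 0],
    [0, 0, -0.17, 0, 0, 0],
    [0, 0, -0.17, 0, 0, 0]
  ]
}}

```text
clock: 16.62
tcp_pos: [490.6, 143.2, 239.2]
tool_rot: [0.695, 0.719, 0.002, 0.002]
wrist_force: [-0.1, -0.1, -0.7]
opening: 85.3
finger_force: 0.0
```

```bash
python3 -c "
from h import *
f=grab_frame('scene');crop(f,160,80,200,150,4,'pics/s5.png')"
```

```text
(no output)
```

View pics/s5.png

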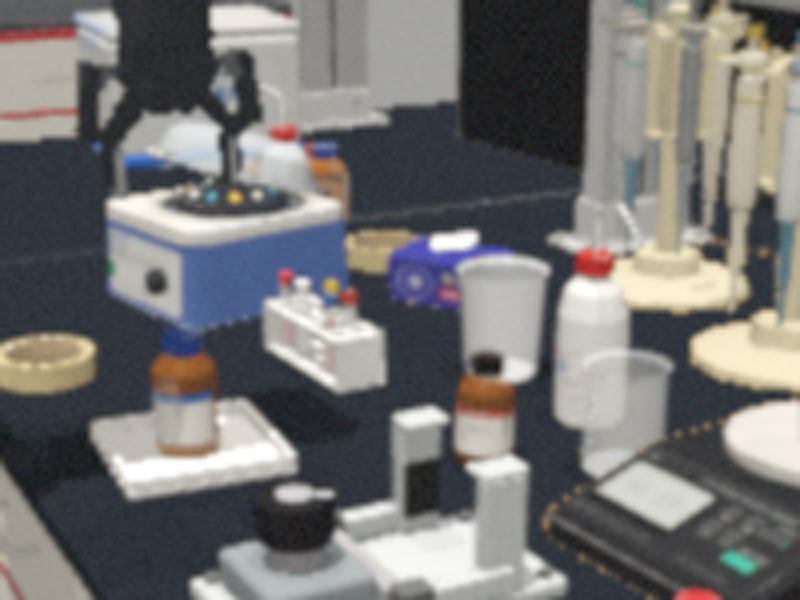

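The bottle stands upright in the tray at (187,400), the jaws (420,460)/(500,510) are open, the other bottles are undisturbed, and the gripper is clear.

```bash
python3 -c "
from plant import *
print(finish_job())"
```

```text
the job is handed in; nothing more can be done
None
```

The job is handed in at about 17 s of the 59 s allowed: I broke the knob loose and turned it to its stop, the jaws are fully open, the amber bottle stands upright in the white tray, and the bystander bottles were not touched.

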